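# Clear the glass offcuts from the lampworking bench

## Task

Clear the glass waste from the bench: swing the lever of the blue rod clamp fully open and leave it open, then take the yellow rod stub out of the clamp and put it in the grey bin, together with the green and the turquoise glass lumps that lie on the bench (the lumps in any order). Let the glass go low over or inside the bin, not from a height, and leave the blue paperweight and everything else on the bench where they are.

Things in the scene. Friction and masses are not known exactly. Their poses are not given: they have to be found in the camera images.
- rod_clamp: Fixed clamp: blue foot plate 140 x 100 x 12 mm (52 mm to -x, 88 mm to +x of the origin), two aluminium saddles on it at y = +-38 mm (12 mm thick in y, 32 mm in x, tops 52 mm above the table), a pivot post 20 mm across at x = +62 mm. Origin on the table, under the middle of the stub's resting place; the stub lies along this frame's y.
- lever (a joint): Clamp lever, a flat steel bar 14 mm wide, 60 to 69 mm above the table, turning level about lever_pivot. In rad: 0 = shut, the bar points from the pivot along the clamp's -x, across the top of the stub; it grows counter-clockwise seen from above (knob swings towards the clamp's -y); 1.6 = fully open, at its stop. It stays where it is left; about 1 N at the knob moves it.
- lever_pivot (a point): Point on the lever's vertical hinge axis, 60 mm above the table, at x = +62 mm in the clamp's frame.
- lever_knob (a point): The lever's upright red round knob, 16 mm across and 32 mm tall (69 to 101 mm above the table), 100 mm from the hinge axis. The point is on the knob's axis at mid-height, 85 mm above the table.
- rod_rest (a point): Fixed point of the clamp, 50 mm above the table: the middle of the stub while it lies on the saddles.
- stub: Yellow glass rod stub, a round rod 14 mm across and 100 mm long along its y axis, with a flat mashed end 20 x 8 mm from y = +48 to +66 mm; 45 g. Origin on the rod's axis, in the middle of the 100 mm. It lies on the two saddles, which leave its middle 64 mm free to be grasped.
- green_lump: Green glass lump, a rounded block 40 (x) x 28 (y) x 24 mm with a bump on top (about 32 mm high in all), about 65 g. Origin at the centre of its underside. Grasp it across y, 28 mm wide.
- turquoise_lump: Turquoise glass lump, a rounded block 34 (x) x 30 (y) x 26 mm with a lower corner sticking out about 10 mm at +x, about 70 g. Origin at the centre of the block's underside. Grasp it across y, 30 mm wide.
- bin: Grey open cullet bin, fixed, 200 (x) x 160 (y) x 80 mm high outside, walls and floor 4 mm. Origin at the centre of its underside, on the table.
- paperweight: Finished cobalt-blue glass paperweight, a dome 54 mm across and 30 mm high, among the lumps; to be left alone. Origin at the centre of its underside.
- blue_bottle: Cobalt-blue bottle with a cork, 50 mm across, 170 mm high, upright towards the far edge; leave alone. Origin under its centre.
- bead_jar: Amber jar with a steel cap, 60 mm across, 80 mm high, towards the far edge; leave alone. Origin under its centre.
- paddle: Black marver paddle lying flat, blade 90 x 50 x 12 mm with a wooden handle 18 mm thick, 200 mm long in all along its x, towards the far edge; leave alone. Origin where handle and blade meet, on the underside.
- pick_tool: Screwdriver-like hand tool lying along its x on the right; leave alone. Origin under its middle.
- bowl: White bowl 80 mm across, 40 mm high, on the left; leave alone. Origin under its centre.

How it is judged:
By the outcome, as a careful person would: the job done as asked, in the order asked, and still so for the second after the job is handed in, with the robot touching nothing.
It also fails if it takes over 72 s, if anything falls off the work surface, if the arm or the gripper's body presses on something with over 40 N, if the wrist force passes 120 N, or if a joint passes its speed limit or range.

## Robot

A 6-joint arm with a two-finger parallel gripper is mounted at the origin on the work surface. World frame = base frame: x ahead of the robot, y to its left, z up, the work surface at z = 0. Lengths are in m, angles in rad, forces in N, time in s.
With the tool pointing down it reaches from about 0.3 to 0.775 m from the base axis. Payload 14.6 kg.
Tool frame: the origin (TCP) lies on the centre line of the jaws, within the pads' length; the fingertips stand 17 mm ahead of it and the grasp point (between the pads) lies 2 mm behind it; x points along the fingers, z is the direction in which the jaws open and shut, and the axes are right-handed (so a half turn about x gives the same grasp; the last joint's range is limited). The gripper opens to 85 mm and grips with 20 to 120 N. Pads are 22 mm wide; open, the fingers measure 114 mm over their backs; the gripper's body (76 mm by 85 mm) begins 54 mm behind the grasp point. The pads swing forward as they close: fully open they stand 13 mm farther back than shut.
Start: joints at [1.228, 0.3, 1.521, -0, 1.321, -0.067], TCP at [0.15, 0.529, 0.248] pointing down, gripper open.
Joint ranges: [-3.03, 3.03], [-0.79, 2.21], [0.23, 2.52], [-1.04, 4.18], [0, 3.07], [-2.55, 2.55]. Speed limits (rad/s): [2.22, 2.22, 2.57, 3.14, 3.14, 3.14].

## Interface

Orientations are given as a 3x3 rotation matrix whose columns are the frame's x, y, z axes.
In Python, from rig import robot, cams gives the robot as it stands.
- The arm moves only by the tool step_arm, never from a script. Its argument "steps" is a list of rows, each a list of 2 entries, a list of its own where there are three numbers: the shift along the tool's x, y, z in cm, then the turn about the tool's x in rad. In form: [[[x, y, z], twist], ...]. A call has 1 to 20 rows; each row shifts and turns the pose as measured when the row begins, along the tool's axes as they then stand; what a row does not reach is not made up. A row lasts 1/10 s, in which the tool goes at most 50 mm and 8.59 degrees, less where a joint would pass 70% of its speed; a pose out of reach is approached as far as the arm can. A call with a gripper value outside its range is refused whole. "gripper" is the opening, from 0 (shut) to 1 (fully open), set as the call begins (left out, the last holds). The fingers move at their own pace and stop on an object; the grip force is fixed at half the most. Time passes only in rows, so rows that do not move let the fingers close. It gives the time, the measured TCP pose, the force and the opening at its end, in the units of the state.
- robot.state(): the state, without advancing time (a new reading comes with each control period).
- cams.camera(name): name is "scene" or "top" or "wrist"; returns a dict with "pixels" (480x640x3 uint8, red, green, blue), "fx", "fy", "cx", "cy" (pixels), "view" (4x4, takes a point from world to camera coordinates); the wrist camera has in their place "hand_eye" (4x4, takes a point from camera to tool coordinates, whose origin is the TCP and whose axes are the tool frame's). Camera axes: x right, y down, z forward; pixel columns grow to the right and rows downward; lengths in m; the calibration is good to about 2 mm. A picture is of the moment at which its call begins: read the wrist's pose just before it. There is no depth.
- robot.close_job(): hands the job in, once; it reports no verdict.
The state is a dict: "clock": time; "joints": joint angles; "joint_vel": joint speeds; "effort": joint torques, N m; "position": TCP position; "orientation": TCP orientation; "contact_force": force on the tool from outside, world axes, zero at the start; "moment": the same for the moment, N m; "finger_gap": opening from 0.0 (shut) to 1.0 (fully open).
Only numpy, scipy, OpenCV 4.12 (cv2) and the standard library are available. Lean on these libraries where they do the work, as an engineer would, in place of code of your own. Each camera call takes 0.05 s, during which the arm holds its last target. There are 200 camera calls.

## Working session

There is one attempt and no reset: what is moved stays moved. The work goes in short steps, Python scripts to look and compute and a tool call to move; the robot and the scene stay as the last step left them, time stands still between calls to the robot, and variables do not carry over. Pictures are saved under pics/ and viewed, about 8 in all and at most 12, crops included, and the job is handed in when it is done.

Besides the shell and the picture viewer there is one more tool, called after "Emit:" in YAML: its name, and indented under it one key for each argument. step_arm: Moves the arm, as the interface text tells. Its arguments: {"type":"object","properties":{"steps":{"type":"array","items":{"type":"array"}},"gripper":{"type":"number"}},"required":["steps"]}

```bash
ls; mkdir -p pics
cat > h.py <<'E'
import numpy as np, cv2
from rig import robot, cams
def grab(n,save=None):
    s=robot.state(); c=cams.camera(n)
    if 'hand_eye' in c:
        T=np.eye(4); T[:3,:3]=s['orientation']; T[:3,3]=s['position']
        M=T@np.array(c['hand_eye'])
    else: M=np.linalg.inv(np.array(c['view']))
    c['M']=M
    if save: cv2.imwrite('pics/'+save,cv2.cvtColor(c['pixels'],cv2.COLOR_RGB2BGR))
    return c
def ray(c,u,v,z):
    d=c['M'][:3,:3]@np.array([(u-c['cx'])/c['fx'],(v-c['cy'])/c['fy'],1]); o=c['M'][:3,3]
    return o+d*(z-o[2])/d[2]
def proj(c,p):
    q=np.linalg.inv(c['M'])@np.append(p,1); return c['fx']*q[0]/q[2]+c['cx'],c['fy']*q[1]/q[2]+c['cy']
E
python3 - <<'E'
from h import *
c=grab('top','top1.png'); print(c['M'].round(3)); c=grab('scene','scene1.png'); print(c['M'].round(3))
s=robot.state(); print(s)
E
```

```text
pics
[[ 0.005 -0.992  0.125  0.411]
 [-1.    -0.005  0.    -0.04 ]
 [ 0.    -0.125 -0.992  1.274]
 [ 0.     0.     0.     1.   ]]
[[-0.69   0.617 -0.378  1.071]
 [ 0.724  0.583 -0.369  0.494]
 [-0.008 -0.529 -0.849  1.289]
 [ 0.     0.     0.     1.   ]]
{'clock': 0.1, 'joints': array([ 1.22838855e+00,  3.00420203e-01,  1.52154175e+00, -3.12087306e-05,
        1.32066712e+00, -6.65781849e-02]), 'joint_vel': array([ 1.50823095e-03, -2.22294745e-03, -1.28623013e-03, -2.68968945e-04,
        3.94154731e-04,  4.67418333e-05]), 'effort': array([ 2.04125317e-03, -5.44376779e+01, -3.62364721e+01, -9.97012717e-05,
        3.16905549e-03,  2.14824672e-05]), 'position': array([0.14972284, 0.52902808, 0.24776585]), 'orientation': array([[-3.19503509e-04, -9.62201696e-01,  2.72337647e-01],
       [-9.86411169e-04,  2.72337832e-01,  9.62201191e-01],
       [-9.99999462e-01,  3.87897604e-05, -1.03613939e-03]]), 'contact_force': array([-0.67736036, -0.04844317, -0.07786756]), 'moment': array([-0.03767938, -0.05051326, -0.02069735]), 'finger_gap': 0.9953908375726076}
```

View pics/top1.png

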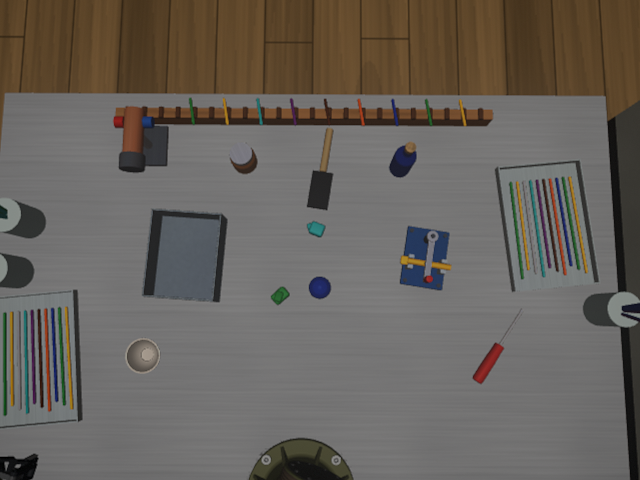

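View pics/scene1.png

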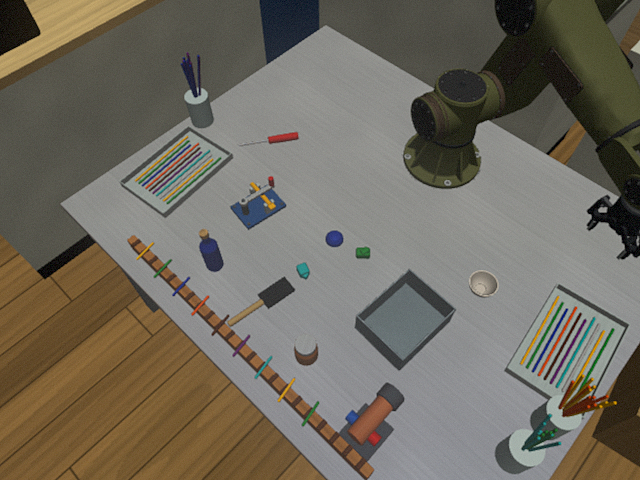

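The top view shows the clamp at about (427,262), with the pivot at (432,236), the red knob at (428,279) and the stub running horizontally. The bin is at (186,255), green lump (280,296), turquoise lump (316,229), paperweight (319,287). The scene view agrees.

```bash
cat > m.py <<'E'
from h import *
c=grab('top'); im=c['pixels']; hsv=cv2.cvtColor(im,cv2.COLOR_RGB2HSV)
def comp(name,lo,hi,roi,z):
    m=cv2.inRange(hsv,lo,hi); k=np.zeros_like(m); x0,y0,x1,y1=roi; k[y0:y1,x0:x1]=m[y0:y1,x0:x1]
    n,l,st,ce=cv2.connectedComponentsWithStats(k)
    if n<2: print(name,'none');return
    cs,_=cv2.findContours(k,0,2); pts=np.vstack(cs) if name=='stub' else max(cs,key=cv2.contourArea)
    r=cv2.minAreaRect(pts); b=cv2.boxPoints(r)
    i=1+np.argmax(st[1:,4]); 
    print(name,st[i,4],'c',r[0],ray(c,*r[0],z).round(4)); print(np.array([ray(c,*p,z)[:2] for p in b]).round(4).tolist())
R=(385,210,470,305)
comp('plate',(105,100,40),(125,255,255),R,.012)
comp('stub',(15,120,80),(35,255,255),R,.05)
comp('knob',(0,150,80),(8,255,255),R,.095)
comp('green',(45,80,30),(80,255,255),(260,280,300,315),.015)
comp('turq',(82,80,50),(98,255,255),(295,210,335,245),.015)
comp('pw',(105,100,30),(130,255,255),(300,270,340,305),.01)
m=cv2.inRange(hsv,(95,20,0),(125,90,140))
print('bin hull rim guess', [ray(c,u,v,.08)[:2].round(3).tolist() for u,v in [(152,209),(227,214),(221,301),(143,296)]])
print('pivot',ray(c,432,236,.07))
cv2.imwrite('pics/crop.png',cv2.resize(np.hstack([im[200:310,250:350],im[200:310,380:480]])[:,:,::-1],None,fx=4,fy=4,interpolation=cv2.INTER_CUBIC))
E
python3 m.py
```

```text
plate 612 c (421.5405578613281, 276.2432861328125) [ 0.4943 -0.2818  0.012 ]
[[0.4784, -0.2288], [0.5255, -0.2369], [0.5104, -0.335], [0.4634, -0.3264]]
stub 156 c (425.3824462890625, 262.36370849609375) [ 0.5237 -0.284   0.05  ]
[[0.5211, -0.2253], [0.5399, -0.2279], [0.5263, -0.3427], [0.5076, -0.3399]]
knob 32 c (428.5, 278.5) [ 0.4839 -0.2812  0.095 ]
[[0.4894, -0.2758], [0.4895, -0.2868], [0.4785, -0.2866], [0.4784, -0.2756]]
green 183 c (279.7500305175781, 295.2500305175781) [0.4481 0.0517 0.015 ]
[[0.4439, 0.0745], [0.4709, 0.0479], [0.4523, 0.0289], [0.4254, 0.0555]]
turq 188 c (314.6724548339844, 228.0689697265625) [ 0.6076 -0.0292  0.015 ]
[[0.6015, -0.0047], [0.629, -0.0154], [0.6137, -0.0536], [0.5863, -0.0429]]
pw 354 c (319.0, 287.0) [ 0.468  -0.0401  0.01  ]
[[0.4914, -0.0164], [0.4917, -0.0636], [0.4447, -0.0637], [0.4444, -0.0167]]
bin hull rim guess [[0.639, 0.339], [0.629, 0.169], [0.433, 0.177], [0.443, 0.351]]
pivot [ 0.58204357 -0.29624461  0.07      ]
```

View pics/crop.png

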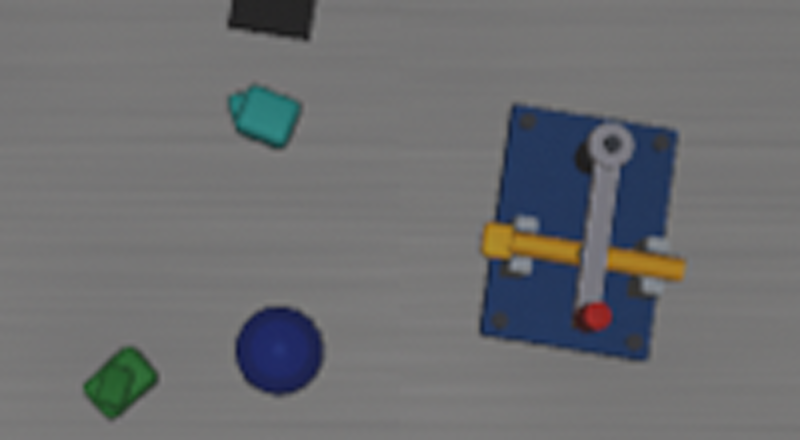

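The crop confirms the lever is shut across the stub and the mashed end is at +y (image left). Clamp yaw is about -0.145, and the pivot is at about (0.582,-0.296). Next I move over towards the knob.

Emit:
step_arm:
  steps:
    - [[0, -2.7, -3.4], 0]
    - [[0, -2.7, -3.4], 0]
    - [[0, -2.7, -3.4], 0]
    - [[0, -2.7, -3.4], 0]
    - [[0, -2.7, -3.4], 0]
    - [[0, -2.7, -3.4], 0]
    - [[0, -2.7, -3.4], 0]
    - [[0, -2.7, -3.4], 0]
    - [[0, -2.7, -3.4], 0]
    - [[0, -2.7, -3.4], 0]
    - [[0, -2.7, -3.4], 0]
    - [[0, -2.7, -3.4], 0]
    - [[0, -2.7, -3.4], 0]
    - [[0, -2.7, -3.4], 0]
    - [[0, -2.7, -3.4], 0]
    - [[0, -2.7, -3.4], 0]
    - [[0, -2.7, -3.4], 0]
    - [[0, -2.7, -3.4], 0]
    - [[0, -2.7, -3.4], 0]
    - [[0, 0, 0], 0]
  gripper: 0.5

```text
clock: 2.15
position: [0.4749, -0.2645, 0.2462]
orientation: [[0.001, -0.963, 0.27], [-0.002, 0.27, 0.963], [-1.0, -0.001, -0.002]]
contact_force: [-0.5, 0.9, -0.8]
finger_gap: 0.5
```

Emit:
step_arm:
  steps:
    - [[0, 0, 0], 0.15]
    - [[0, 0, 0], 0.15]
    - [[0, 0, 0], 0.15]
    - [[0, 0, 0], 0.15]
    - [[0, 0, 0], 0.15]
    - [[0, 0, 0], 0.15]
    - [[0, 0, 0], 0.15]
    - [[0, 0, 0], 0.15]
    - [[0, 0, 0], 0.15]
    - [[0, 0, 0], 0.15]
    - [[0, 0, 0], 0.15]
    - [[0, 0, 0], 0.15]
    - [[0, 0, 0], 0.15]
    - [[0, 0, 0], 0.15]
    - [[0, 0, 0], 0.15]
    - [[0, 0, 0], 0.15]
    - [[0, 0, 0], 0.15]
    - [[0, 0, 0], 0.15]
    - [[0, 0, 0], 0.15]
    - [[0, 0, 0], 0.15]

```text
clock: 4.15
position: [0.4713, -0.2554, 0.2423]
orientation: [[-0.008, 0.991, -0.134], [0.004, -0.134, -0.991], [-1.0, -0.008, -0.003]]
contact_force: [0.6, 0.6, -0.3]
finger_gap: 0.5
```

```bash
cat >> h.py <<'E'
def go(p,yaw):
    s=robot.state(); R=np.array(s['orientation']); d=R.T@(np.array(p)-s['position'])*100
    y=np.arctan2(R[1,2],R[0,2]); t=-((yaw-y+np.pi)%(2*np.pi)-np.pi)
    print('pos',s['position'].round(4),'yaw',y.round(3),'delta cm',d.round(2),'twist now',round(t,3))
E
python3 - <<'E'
from h import *
c=grab('wrist','w1.png')
for n,p in dict(knob=(.484,-.281,.1),pivot=(.582,-.296,.069)).items(): print(n,proj(c,p))
E
```

```text
knob (np.float64(357.20810784830667), np.float64(206.74951940960068))
pivot (np.float64(360.08812937861137), np.float64(58.59770845269233))
```

View pics/w1.png

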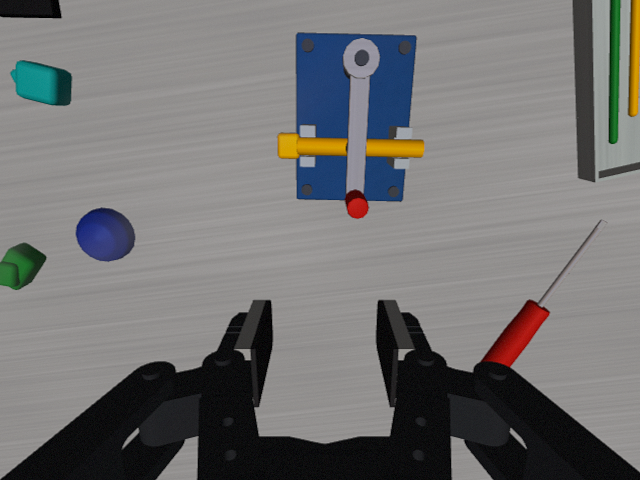

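The wrist view shows the knob top at (357,203), the pivot hub at (361,58), the stub from (278,146) to (424,149), and both lumps on the left. My predictions match within a few pixels.

Run:
```python
from h import *
c=grab('wrist')
k=ray(c,357,202,.101);p=ray(c,361,58,.072);print('knob',k,'piv',p,np.linalg.norm((k-p)[:2]),np.arctan2(*(p-k)[1::-1]))
a=ray(c,287,146,.05);b=ray(c,424,149,.05);print('stub',a,b,np.linalg.norm(a-b),'yaw',np.arctan2(-(a-b)[0],(a-b)[1]))
print('plate',[ray(c,*q,.012)[:2].round(4).tolist() for q in [(297,33),(416,36),(403,201),(296,199)]])
for q in [(.484,-.281,.094)]: go(q,-1.715)
```

```text
knob [ 0.48739659 -0.28129031  0.101     ] piv [ 0.58153586 -0.29741805  0.072     ] 0.09551076705250804 -0.16967073953540213
stub [ 0.52880865 -0.2338448   0.05      ] [ 0.51078798 -0.34199931  0.05      ] 0.10964552854393983 yaw -0.16510295934400634
plate [[0.6142, -0.2536], [0.5979, -0.35], [0.4614, -0.3285], [0.4776, -0.2297]]
pos [ 0.4713 -0.2554  0.2424] yaw -1.701 delta cm [14.81  1.71  2.42] twist now 0.014
```

Emit:
step_arm:
  steps:
    - [[2, 0.8, 1.2], 0]
    - [[2, 0.8, 1.2], 0]
    - [[3, 0, 0], 0]
    - [[3, 0, 0], 0]
    - [[2.5, 0, 0], 0]
    - [[2, 0, 0], 0]
    - [[0.6, 0, 0], 0]
    - [[0, 0, 0], 0]

```text
clock: 5.05
position: [0.4836, -0.2796, 0.0869]
orientation: [[-0.006, 0.996, -0.089], [0.003, -0.089, -0.996], [-1.0, -0.006, -0.003]]
contact_force: [-0.1, -0.7, 1.2]
finger_gap: 0.5
```

Run:
```python
from h import *
go((.4826,-.2816,.088),-1.73)
```

```text
pos [ 0.4836 -0.2796  0.0869] yaw -1.66 delta cm [-0.11 -0.08  0.21] twist now 0.07
```

Emit:
step_arm:
  steps:
    - [[0, 0, 0.1], 0.07]
    - [[0, 0, 0], 0]
    - [[0, 0, 0], 0]
    - [[0, 0.05, 1], -0.1]
    - [[0, 0.05, 1], -0.1]
    - [[0, 0.05, 1], -0.1]
    - [[0, 0.05, 1], -0.1]
    - [[0, 0.05, 1], -0.1]
    - [[0, 0.05, 1], -0.1]
    - [[0, 0.05, 1], -0.1]
    - [[0, 0.05, 1], -0.1]
  gripper: 0.3

```text
clock: 6.15
position: [0.5065, -0.3576, 0.0954]
orientation: [[0.001, 0.766, 0.643], [-0.0, 0.643, -0.766], [-1.0, 0.0, 0.001]]
contact_force: [-0.2, 1.3, -0.7]
finger_gap: 0.297
```

```bash
cat > lev.py <<'E'
from h import *
s=robot.state();v=s['position'][:2]-np.array([.581,-.2975]);print('r',np.linalg.norm(v),'lever ang of tcp',(np.arctan2(v[1],v[0])-(np.pi-.16))%(2*np.pi),s['contact_force'].round(1))
go((.4826,-.2816,.088),-1.73)
E
python3 lev.py
```

```text
r 0.09572912751030521 lever ang of tcp 0.8381686018003869 [-0.2  1.3 -0.7]
pos [ 0.5065 -0.3576  0.0954] yaw -0.873 delta cm [ 0.74  3.05 -7.35] twist now 0.857
```

Emit:
step_arm:
  steps:
    - [[0.3, -0.1, 1], -0.1]
    - [[0.3, -0.1, 1], -0.1]
    - [[0.2, -0.05, 1], -0.1]
    - [[0.1, 0, 1], -0.1]
    - [[0.1, 0.05, 1], -0.1]
    - [[0.1, 0.05, 1], -0.1]
    - [[0.1, 0.05, 1], -0.1]
    - [[0, 0.03, 0.5], -0.05]
    - [[0, 0, 0], 0]

```text
clock: 7.05
position: [0.5721, -0.3971, 0.0899]
orientation: [[0.005, 0.066, 0.998], [-0.004, 0.998, -0.066], [-1.0, -0.004, 0.005]]
contact_force: [-1.2, -0.2, -0.4]
finger_gap: 0.303
```

```bash
python3 lev.py
```

```text
r 0.09998163102908379 lever ang of tcp 1.64159933354121 [-1.2 -0.2 -0.4]
pos [ 0.5721 -0.3971  0.0899] yaw -0.066 delta cm [ 0.09 10.93 -9.69] twist now 1.664
```

Push gently into the stop, watching the force.

Emit:
step_arm:
  steps:
    - [[0, 0, 0.3], 0]
    - [[0, 0, 0.3], 0]
    - [[0, 0, 0.2], 0]
    - [[0, 0, 0], 0]

```text
clock: 7.45
position: [0.5751, -0.3976, 0.0901]
orientation: [[-0.008, 0.07, 0.998], [0.0, 0.998, -0.07], [-1.0, -0.0, -0.008]]
contact_force: [1.1, 0.4, -0.2]
finger_gap: 0.3
```

```bash
python3 lev.py
```

```text
r 0.10023703399390399 lever ang of tcp 1.6723662978059677 [ 1.1  0.4 -0.2]
pos [ 0.5751 -0.3976  0.0901] yaw -0.07 delta cm [  0.28  10.92 -10.04] twist now 1.66
```

Emit:
step_arm:
  steps:
    - [[0, 0, 0.5], 0]
    - [[0, 0, 0.4], 0]
    - [[0, 0, 0.3], 0]

```text
clock: 7.75
position: [0.5762, -0.398, 0.0893]
orientation: [[-0.037, 0.075, 0.996], [0.012, 0.997, -0.075], [-0.999, 0.009, -0.038]]
contact_force: [-28.6, 11.1, 11.8]
finger_gap: 0.301
```

```bash
python3 lev.py
python3 - <<'E'
from h import *
grab('wrist','w2.png')
E
```

```text
r 0.10058802115295287 lever ang of tcp 1.6830668132497202 [-28.6  11.1  11.8]
pos [ 0.5762 -0.398   0.0893] yaw -0.075 delta cm [  0.61  10.9  -10.2 ] twist now 1.655
```

View pics/w2.png

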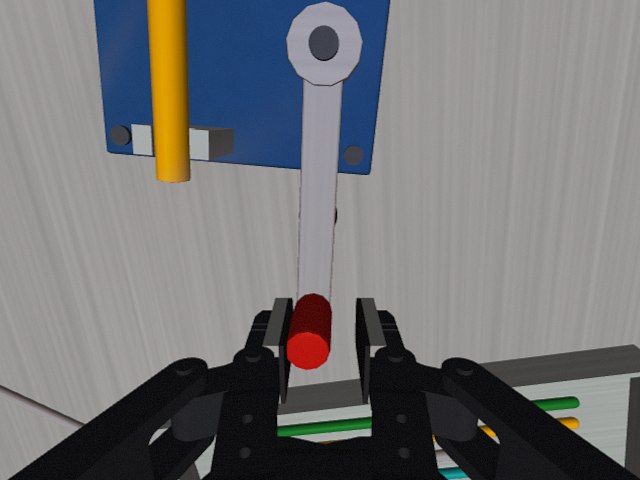

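The force of about 28 N shows the lever is at its stop, and in the picture the bar lies parallel to the stub. I back off to centre on the knob, rise, and move over the stub.

Emit:
step_arm:
  steps:
    - [[0, 0, -0.5], 0]
    - [[0, 0, 0], 0]
    - [[-2, 0, 0], 0]
    - [[-3, 0, 0], 0]
    - [[-3, 0, 0], 0]
    - [[-3, 0, 0], 0]
    - [[0, 2.5, -1], 0.03]
    - [[0, 2.5, -1], 0.03]
    - [[0, 2.5, -1], 0.03]
    - [[0, 1, -1], 0]
    - [[0, 0, 0], 0]
  gripper: 0.45

```text
clock: 8.9
position: [0.5469, -0.3067, 0.2091]
orientation: [[-0.029, 0.174, 0.984], [0.009, 0.985, -0.174], [-1.0, 0.003, -0.03]]
contact_force: [0.3, -0.4, -0.6]
finger_gap: 0.452
```

Run:
```python
from h import *
s=robot.state();print(s['orientation'].round(3)); go((.520,-.2876,.052),-.16)
c=grab('wrist','w3.png')
hsv=cv2.cvtColor(c['pixels'],cv2.COLOR_RGB2HSV)
m=cv2.inRange(hsv,(15,120,80),(35,255,255));m[:, :60]=0
cs,_=cv2.findContours(m,0,2);k=max(cs,key=cv2.contourArea);r=cv2.minAreaRect(k);print(r)
b=cv2.boxPoints(r);P=np.array([ray(c,*p,.053)[:2] for p in b]);print(P.round(4).tolist(),P.mean(0))
print('rest proj',proj(c,(.52,-.2876,.05)))
```

```text
[[-0.029  0.174  0.984]
 [ 0.009  0.985 -0.174]
 [-1.     0.003 -0.03 ]]
pos [ 0.5469 -0.3067  0.2091] yaw -0.175 delta cm [15.8   1.36 -2.51] twist now -0.015
((289.97137451171875, 196.9966278076172), (154.1460723876953, 27.09930992126465), 89.59075164794922)
[[0.5215, -0.2245], [0.5402, -0.2277], [0.519, -0.3417], [0.4977, -0.3384]] [ 0.51958283 -0.28309517]
rest proj (np.float64(292.1749151530896), np.float64(206.64242740769902))
```

View pics/w3.png

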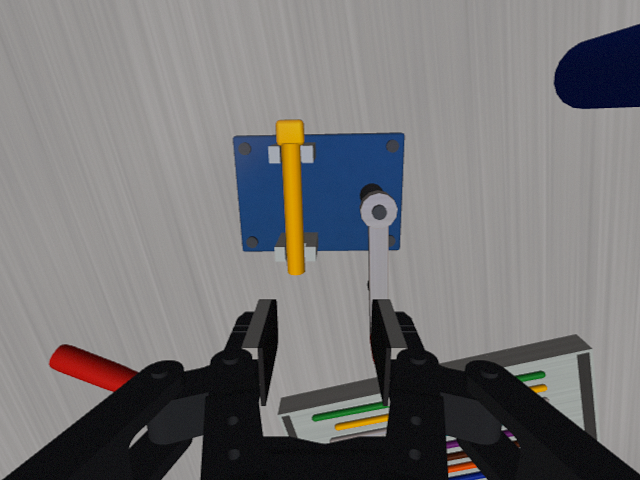

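The stub lies free on the saddles, its middle at (292,206) as predicted, and the lever stands clear on the right. I go down to grasp.

Emit:
step_arm:
  steps:
    - [[2, 0.7, -1.2], -0.01]
    - [[2, 0.7, -1.2], 0]
    - [[3, 0, 0], 0]
    - [[3, 0, 0], 0]
    - [[0, 0, 0], 0]

```text
clock: 9.45
position: [0.5253, -0.2924, 0.108]
orientation: [[-0.024, 0.166, 0.986], [0.005, 0.986, -0.166], [-1.0, 0.001, -0.024]]
contact_force: [0.1, -0.3, 0.4]
finger_gap: 0.448
```

Run:
```python
from h import *
go((.520,-.2876,.048),-.16)
```

```text
pos [ 0.5253 -0.2924  0.108 ] yaw -0.167 delta cm [ 6.01  0.37 -0.46] twist now -0.007
```

Emit:
step_arm:
  steps:
    - [[2, 0.3, -0.3], 0]
    - [[2, 0, -0.2], 0]
    - [[1.5, 0, 0], 0]
    - [[0.5, 0, 0], 0]
    - [[0, 0, 0], 0]

```text
clock: 9.95
position: [0.5233, -0.2925, 0.0512]
orientation: [[-0.018, 0.168, 0.986], [0.002, 0.986, -0.168], [-1.0, -0.001, -0.018]]
contact_force: [-0.7, -0.6, 1.1]
finger_gap: 0.447
```

Emit:
step_arm:
  steps:
    - [[0, 0, 0], 0]
    - [[0, 0, 0], 0]
    - [[0, 0, 0], 0]
    - [[0, 0, 0], 0]
    - [[0, 0, 0], 0]
    - [[0, 0, 0], 0]
  gripper: 0

```text
clock: 10.55
position: [0.522, -0.2926, 0.054]
orientation: [[-0.022, 0.167, 0.986], [0.003, 0.986, -0.167], [-1.0, -0.001, -0.022]]
contact_force: [-1.8, 0.3, -2.0]
finger_gap: 0.138
```

Emit:
step_arm:
  steps:
    - [[-0.5, 0, 0], 0]
    - [[-1, 0, 0], 0]
    - [[-2, 0, 0], 0]
    - [[-3, 0, 0], 0]
    - [[-3, 0, 0], 0]
    - [[-3, 0, 0], 0]

```text
clock: 11.15
position: [0.5248, -0.2927, 0.1844]
orientation: [[-0.023, 0.168, 0.986], [0.003, 0.986, -0.168], [-1.0, -0.0, -0.023]]
contact_force: [0.3, -0.4, -0.3]
finger_gap: 0.143
```

Emit:
step_arm:
  steps:
    - [[0, 2, -0.2], 0]
    - [[0, 3.5, -0.2], 0]
    - [[0, 4.2, -0.2], 0]
    - [[0, 4.2, -0.2], 0]
    - [[0, 4.2, -0.2], 0]
    - [[0, 4.2, -0.2], 0]
    - [[0, 4.2, -0.2], 0]
    - [[0, 4.2, -0.2], 0]
    - [[0, 4.2, -0.2], 0]
    - [[0, 4.2, -0.2], 0]
    - [[0, 4.2, -0.2], 0]
    - [[0, 4.2, -0.2], 0]
    - [[0, 3.5, -0.2], 0]
    - [[0, 2, -0.2], 0]
    - [[0, 1, 0], 0]
    - [[0, 0, 0], 0]

```text
clock: 12.75
position: [0.587, 0.2724, 0.1931]
orientation: [[-0.005, 0.167, 0.986], [-0.001, 0.986, -0.167], [-1.0, -0.002, -0.005]]
contact_force: [0.1, -0.3, -0.5]
finger_gap: 0.14
```

Run:
```python
from h import *
go((.585,.25,.12),-.06); print(robot.state()['finger_gap'])
c=grab('wrist'); t=grab('top')
a=np.vstack([c['pixels'],np.zeros_like(c['pixels'])]) 
cv2.imwrite('pics/w4.png',np.hstack([cv2.resize(c['pixels'],(400,300)),cv2.resize(t['pixels'][180:330,100:300],(400,300),interpolation=2)])[:,:,::-1])
```

```text
pos [0.587  0.2724 0.1931] yaw -0.168 delta cm [ 7.31 -2.23  0.21] twist now -0.108
0.1402797179945007
```

View pics/w4.png

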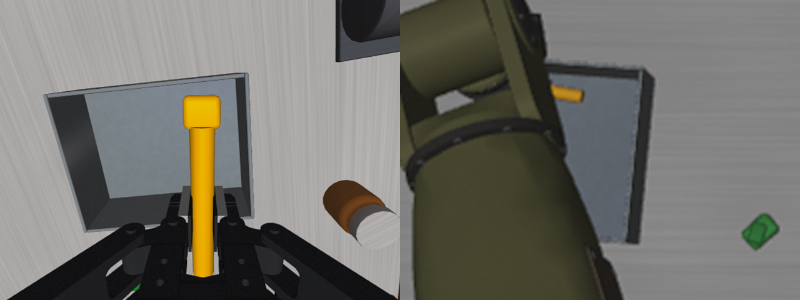

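The stub is held straight in the gripper. The bin is visible in the wrist half, with rim corners in full-resolution pixels near (72,152), (397,115), (406,346), (139,368). I check them against the bin's size.

Run:
```python
from h import *
c=grab('wrist')
P=np.array([ray(c,u,v,.08)[:2] for u,v in [(72,152),(397,115),(406,346),(139,368)]]);print(P.round(3).tolist(),P.mean(0),np.linalg.norm(np.roll(P,-1,0)-P,axis=1).round(3))
```

```text
[[0.445, 0.354], [0.641, 0.342], [0.63, 0.185], [0.436, 0.199]] [0.5381393  0.26979701] [0.197 0.157 0.194 0.155]
```

Emit:
step_arm:
  steps:
    - [[2, -0.9, -0.5], -0.1]
    - [[3, -0.8, -0.4], 0]
    - [[3, 0, 0], 0]
    - [[2.5, 0, 0], 0]
    - [[0, 0, 0], 0]

```text
clock: 13.4
position: [0.577, 0.2476, 0.0875]
orientation: [[-0.002, 0.073, 0.997], [-0.0, 0.997, -0.073], [-1.0, -0.0, -0.002]]
contact_force: [-0.2, -0.9, 0.8]
finger_gap: 0.142
```

Run:
```python
from h import *
go((.575,.257,.035),-.06)
```

```text
pos [0.577  0.2476 0.0875] yaw -0.074 delta cm [ 5.25  0.92 -0.26] twist now -0.014
```

Emit:
step_arm:
  steps:
    - [[0.5, 0.9, -0.2], 0]
    - [[2, 0, 0], 0]
    - [[1.5, 0, 0], 0]
    - [[0.8, 0, 0], 0]
    - [[0, 0, 0], 0]

```text
clock: 13.9
position: [0.5782, 0.2574, 0.0433]
orientation: [[0.005, 0.076, 0.997], [0.003, 0.997, -0.076], [-1.0, 0.003, 0.005]]
contact_force: [-0.2, 0.3, -0.5]
finger_gap: 0.138
```

Emit:
step_arm:
  steps:
    - [[0, 0, 0], 0]
    - [[0, 0, 0], 0]
    - [[0, 0, 0], 0]
    - [[0, 0, 0], 0]
  gripper: 0.4

```text
clock: 14.3
position: [0.5794, 0.258, 0.0461]
orientation: [[0.009, 0.076, 0.997], [0.004, 0.997, -0.076], [-1.0, 0.005, 0.008]]
contact_force: [-1.0, -0.2, -0.1]
finger_gap: 0.402
```

Emit:
step_arm:
  steps:
    - [[-1, 0, 0], 0]
    - [[-3, 0, 0], 0]
    - [[-4, 0, 0], 0]
    - [[-4, 0, 0], 0]
    - [[-3, 0, 0], 0]
    - [[0, 0, 0], 0]

```text
clock: 14.9
position: [0.5777, 0.2572, 0.2061]
orientation: [[0.01, 0.076, 0.997], [0.004, 0.997, -0.076], [-1.0, 0.005, 0.01]]
contact_force: [-0.0, 0.6, 0.1]
finger_gap: 0.397
```

Run:
```python
from h import *
go((.4481,.0517,.2),0)
```

```text
pos [0.5777 0.2572 0.2061] yaw -0.076 delta cm [  0.38 -21.48 -11.36] twist now -0.076
```

Emit:
step_arm:
  steps:
    - [[0, -2.5, -0.7], 0]
    - [[0, -3.6, -1], 0]
    - [[0, -3.6, -1], 0]
    - [[0, -3.6, -1], 0]
    - [[0, -3.6, -1], 0]
    - [[0, -3.6, -1], 0]
    - [[0, -3, -0.8], 0]
    - [[0, -1.8, -0.4], 0]
    - [[0, 0, 0], -0.14]
    - [[0, 0, 0], -0.14]
    - [[0, 0, 0], -0.14]
    - [[0, 0, 0], -0.14]
    - [[0, 0, 0], -0.14]
    - [[0, 0, 0], -0.14]
    - [[0, 0, 0], 0]
  gripper: 0.5

```text
clock: 16.4
position: [0.4829, 0.0005, 0.2075]
orientation: [[0.015, -0.714, 0.7], [0.005, 0.7, 0.714], [-1.0, -0.007, 0.014]]
contact_force: [0.4, 0.8, -0.0]
finger_gap: 0.5
```

Run:
```python
from h import *
go((.4481,.0517,.02),.785)
c=grab('wrist','w5.png'); hsv=cv2.cvtColor(c['pixels'],cv2.COLOR_RGB2HSV)
print('pred',proj(c,(.4481,.0517,.012)))
m=cv2.inRange(hsv,(45,80,30),(80,255,255))
cs,_=cv2.findContours(m,0,2);k=max(cs,key=cv2.contourArea);r=cv2.minAreaRect(k);print(r)
b=cv2.boxPoints(r);P=np.array([ray(c,*p,.015)[:2] for p in b]);print(P.round(4).tolist(),P.mean(0))
```

```text
pos [0.4829 0.0005 0.2075] yaw 0.796 delta cm [18.72  6.21  0.96] twist now 0.011
pred (np.float64(337.2090043012109), np.float64(139.1462025838805))
((337.60003662109375, 137.8000030517578), (35.11576843261719, 51.792823791503906), 3.3664605617523193)
[[0.4506, 0.0282], [0.424, 0.0578], [0.4442, 0.0762], [0.4717, 0.0473]] [0.44762759 0.05238379]
```

View pics/w5.png

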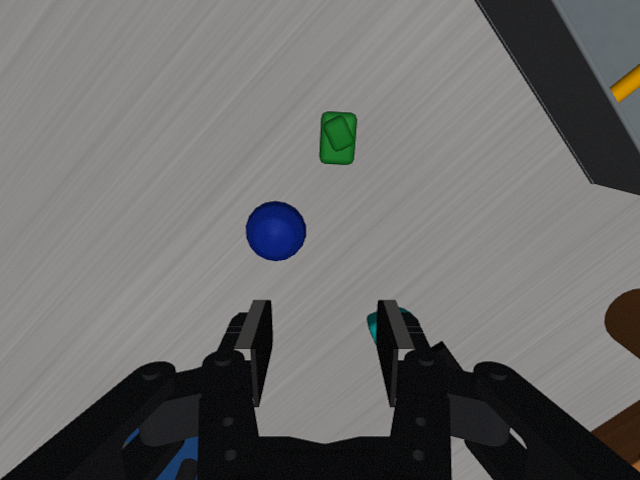

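The green lump is at (338,138), aligned with the jaws within 3 degrees. The paperweight at (275,230) is clear of the left finger, and the top-view estimate agrees to 1 mm.

Emit:
step_arm:
  steps:
    - [[0, 3.2, 0.5], 0.04]
    - [[0, 3.1, 0.4], 0]
    - [[3, 0, 0], 0]
    - [[4, 0, 0], 0]
    - [[3, 0, 0], 0]
    - [[0, 0, 0], 0]

```text
clock: 17.05
position: [0.4462, 0.0546, 0.1061]
orientation: [[0.02, -0.659, 0.752], [0.005, 0.752, 0.659], [-1.0, -0.009, 0.018]]
contact_force: [-0.3, -0.3, 0.3]
finger_gap: 0.498
```

Run:
```python
from h import *
go((.4478,.052,.02),.74)
```

```text
pos [0.4462 0.0546 0.1061] yaw 0.72 delta cm [ 8.61 -0.22 -0.2 ] twist now -0.02
```

Emit:
step_arm:
  steps:
    - [[2, -0.2, -0.2], -0.02]
    - [[3, 0, 0], 0]
    - [[2, 0, 0], 0]
    - [[1.3, 0, 0], 0]
    - [[0.4, 0, 0], 0]
    - [[0, 0, 0], 0]

```text
clock: 17.65
position: [0.4524, 0.0521, 0.0242]
orientation: [[0.028, -0.661, 0.75], [0.006, 0.75, 0.661], [-1.0, -0.014, 0.025]]
contact_force: [0.2, 0.0, -0.4]
finger_gap: 0.499
```

Run:
```python
from h import *
go((.4478,.052,.02),.74)
```

```text
pos [0.4524 0.0521 0.0242] yaw 0.723 delta cm [ 0.4   0.3  -0.36] twist now -0.017
```

Emit:
step_arm:
  steps:
    - [[0.4, 0.3, -0.3], -0.02]
    - [[0.4, 0, 0], 0]

```text
clock: 17.85
position: [0.4494, 0.0524, 0.018]
orientation: [[0.031, -0.676, 0.736], [0.006, 0.737, 0.676], [-0.999, -0.017, 0.027]]
contact_force: [-0.9, 0.2, -0.2]
finger_gap: 0.503
```

Emit:
step_arm:
  steps:
    - [[0.1, 0, 0], 0]
    - [[0.1, 0, 0], 0]
    - [[0, 0, 0], 0]
    - [[0, 0, 0], 0]
    - [[0, 0, 0], 0]
    - [[0, 0, 0], 0]
  gripper: 0

```text
clock: 18.45
position: [0.45, 0.0525, 0.0182]
orientation: [[0.033, -0.675, 0.737], [0.006, 0.737, 0.676], [-0.999, -0.018, 0.028]]
contact_force: [-0.3, 0.1, -0.2]
finger_gap: 0.314
```

Emit:
step_arm:
  steps:
    - [[-1, 0, 0], 0]
    - [[-2, 0, 0], 0]
    - [[-3, 0, 0], 0]
    - [[-4, 0, 0], 0]
    - [[-4, 0, 0], 0]
    - [[-1.5, 0, 0], 0]
    - [[0, 0, 0], 0]

```text
clock: 19.15
position: [0.4436, 0.0515, 0.1821]
orientation: [[0.032, -0.675, 0.737], [0.006, 0.737, 0.676], [-0.999, -0.017, 0.027]]
contact_force: [0.8, 0.0, -1.3]
finger_gap: 0.312
```

Run:
```python
from h import *
go((.49,.25,.06),.72)
```

```text
pos [0.4436 0.0515 0.1821] yaw 0.742 delta cm [12.46 11.72 16.49] twist now 0.022
```

Emit:
step_arm:
  steps:
    - [[0, 1, 1.5], 0]
    - [[0, 2.1, 3], 0]
    - [[0, 2.1, 3], 0]
    - [[0, 2.1, 3], 0]
    - [[0, 2.1, 3], 0]
    - [[0, 2.1, 3], 0]
    - [[0, 1.3, 1.7], 0]
    - [[2, 0, 0], 0]
    - [[2, 0, 0], 0]
    - [[0, 0, 0], 0]

```text
clock: 20.15
position: [0.4905, 0.2772, 0.1348]
orientation: [[0.023, -0.675, 0.738], [0.001, 0.738, 0.675], [-1.0, -0.014, 0.018]]
contact_force: [0.1, 1.4, -1.2]
finger_gap: 0.317
```

Run:
```python
from h import *
go((.495,.27,.04),.74)
c=grab('wrist','w6.png')
```

```text
pos [0.4905 0.2772 0.1348] yaw 0.741 delta cm [ 9.48 -0.7  -0.32] twist now 0.001
```

View pics/w6.png

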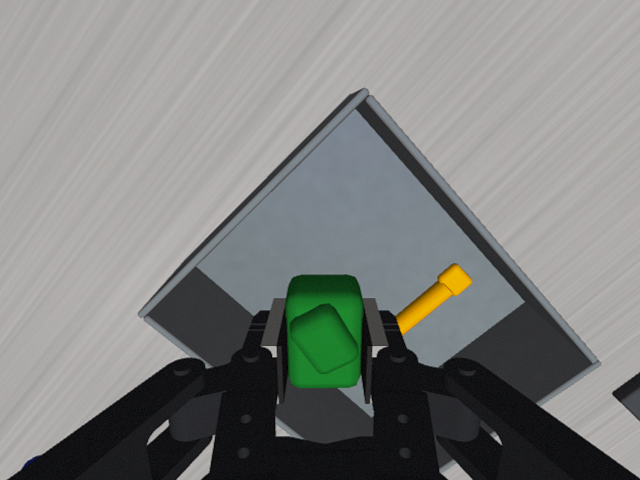

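The green lump is held over the bin and the stub lies on the bin floor to the right. Lower and release.

Emit:
step_arm:
  steps:
    - [[2, 0, -0.3], 0]
    - [[3, 0, 0], 0]
    - [[2.5, 0, 0], 0]
    - [[1.5, 0, 0], 0]
    - [[0.3, 0, 0], 0]

```text
clock: 20.7
position: [0.4932, 0.2754, 0.0448]
orientation: [[0.03, -0.673, 0.739], [0.005, 0.739, 0.673], [-1.0, -0.017, 0.025]]
contact_force: [-0.2, 0.2, -0.6]
finger_gap: 0.317
```

Emit:
step_arm:
  steps:
    - [[0, 0, 0], 0]
    - [[0, 0, 0], 0]
    - [[0, 0, 0], 0]
    - [[0, 0, 0], 0]
  gripper: 0.5

```text
clock: 21.1
position: [0.4949, 0.2761, 0.0485]
orientation: [[0.034, -0.673, 0.739], [0.007, 0.739, 0.673], [-0.999, -0.018, 0.03]]
contact_force: [-0.2, 0.1, 0.4]
finger_gap: 0.501
```

Emit:
step_arm:
  steps:
    - [[-2, 0, 0], 0]
    - [[-4, 0, 0], 0]
    - [[-4, 0, 0], 0]
    - [[-4, 0, 0], 0]
    - [[-1, 0, 0], 0]
    - [[0, 0, 0], 0]

```text
clock: 21.7
position: [0.4894, 0.2751, 0.2067]
orientation: [[0.037, -0.673, 0.739], [0.008, 0.739, 0.673], [-0.999, -0.019, 0.032]]
contact_force: [-0.5, -0.5, -0.7]
finger_gap: 0.5
```

Run:
```python
from h import *
go((.65,-.07,.2),1.2)
c=grab('top');im=c['pixels'][200:250,295:340]
hsv=cv2.cvtColor(im,cv2.COLOR_RGB2HSV);m=cv2.inRange(hsv,(82,80,50),(98,255,255));k=max(cv2.findContours(m,0,2)[0],key=cv2.contourArea,default=None)
print(None if k is None else (cv2.contourArea(k),(cv2.approxPolyDP(k,2,True)[:,0]+[295,200]).tolist()))
```

```text
pos [0.4894 0.2751 0.2067] yaw 0.739 delta cm [  0.98 -36.31 -11.39] twist now -0.461
(163.0, [[307, 224], [309, 232], [321, 235], [323, 225], [316, 222]])
```

Emit:
step_arm:
  steps:
    - [[0, -2, -1], 0]
    - [[0, -3.7, -1.9], 0]
    - [[0, -3.7, -1.9], 0]
    - [[0, -3.7, -1.9], 0]
    - [[0, -3.7, -1.9], 0]
    - [[0, -3.7, -1.9], 0]
    - [[0, -3.7, -1.9], 0]
    - [[0, -3.7, -1.9], 0]
    - [[0, -3.2, -1.9], 0]
    - [[0, -1.8, -1], 0]
    - [[0, 0, 0], 0.14]
    - [[0, 0, 0], 0.14]
    - [[0, 0, 0], 0.14]
    - [[0, 0, 0], 0.14]
    - [[0, 0, 0], 0.14]
    - [[0, 0, 0], 0.14]
    - [[0, 0, 0], 0.14]
    - [[0, 0, 0], 0.14]
    - [[0, 0, 0], 0]

```text
clock: 23.65
position: [0.5779, -0.0993, 0.1708]
orientation: [[-0.01, 0.413, 0.911], [0.013, 0.911, -0.413], [-1.0, 0.008, -0.014]]
contact_force: [-0.1, -0.9, 0.2]
finger_gap: 0.498
```

Run:
```python
from h import *
t=grab('top');print('top est',ray(t,317.5,229.2,.026))
go((.606,-.033,.02),-.37)
c=grab('wrist','w7.png'); hsv=cv2.cvtColor(c['pixels'],cv2.COLOR_RGB2HSV)
m=cv2.inRange(hsv,(82,80,50),(98,255,255))
cs,_=cv2.findContours(m,0,2);k=max(cs,key=cv2.contourArea);print(cv2.contourArea(k),cv2.minAreaRect(k))
for p in cv2.approxPolyDP(k,3,True)[:,0]: print(p,ray(c,*p,.013)[:2].round(4))
cv2.imwrite('pics/w7c.png',cv2.resize(c['pixels'][:330,150:530,::-1],None,fx=1.8,fy=1.8,interpolation=2))
```

```text
top est [ 0.60323707 -0.03595691  0.026     ]
pos [ 0.5778 -0.0993  0.1707] yaw -0.421 delta cm [15.12  7.08  0.08] twist now -0.051
2293.5 ((324.5, 120.5), (43.0, 65.0), 0.0)
[327  88] [ 0.6168 -0.0096]
[303 109] [ 0.5961 -0.0152]
[305 147] [ 0.5865 -0.039 ]
[311 153] [ 0.5886 -0.0446]
[340 152] [ 0.6079 -0.0524]
[346 146] [ 0.6135 -0.0503]
[346 109] [ 0.6233 -0.0274]
```

View pics/w7c.png

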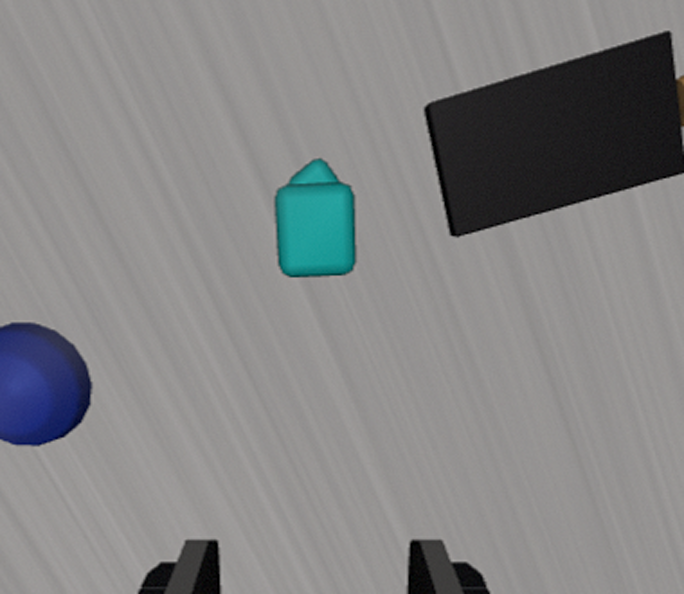

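The turquoise lump is at full-resolution pixel (325,127), squared up with the jaws. The paddle edge leaves about 15 mm beside the right finger, and the top-view estimate agrees within 1-2 mm.

Emit:
step_arm:
  steps:
    - [[0, 3.3, -0.1], 0]
    - [[0, 3.3, -0.2], 0]
    - [[2, 0.2, 0], 0]
    - [[4, 0, 0], 0]
    - [[3, 0, 0], 0]
    - [[0, 0, 0], 0]
  gripper: 0.44

```text
clock: 24.35
position: [0.6026, -0.0322, 0.0772]
orientation: [[-0.01, 0.384, 0.923], [0.013, 0.923, -0.384], [-1.0, 0.008, -0.014]]
contact_force: [-0.4, -0.8, 0.4]
finger_gap: 0.438
```

Run:
```python
from h import *
go((.604,-.035,.018),-.42)
```

```text
pos [ 0.6026 -0.0322  0.0772] yaw -0.394 delta cm [ 5.92 -0.26  0.32] twist now 0.026
```

Emit:
step_arm:
  steps:
    - [[1, -0.2, 0.3], 0.025]
    - [[2, 0, 0], 0]
    - [[1.5, 0, 0], 0]
    - [[1, 0, 0], 0]
    - [[0.4, 0, 0], 0]

```text
clock: 24.85
position: [0.607, -0.0358, 0.0199]
orientation: [[-0.003, 0.406, 0.914], [0.012, 0.914, -0.406], [-1.0, 0.01, -0.008]]
contact_force: [0.5, -1.2, -0.6]
finger_gap: 0.441
```

Run:
```python
from h import *
go((.604,-.035,.018),-.42)
```

```text
pos [ 0.607  -0.0358  0.0199] yaw -0.418 delta cm [ 0.2  -0.05 -0.3 ] twist now 0.002
```

Emit:
step_arm:
  steps:
    - [[0.2, 0, -0.3], 0]
    - [[0.1, 0, 0], 0]
    - [[0.1, 0, 0], 0]
    - [[0, 0, 0], 0]
    - [[0, 0, 0], 0]
    - [[0, 0, 0], 0]
  gripper: 0

```text
clock: 25.45
position: [0.6063, -0.035, 0.0199]
orientation: [[0.004, 0.405, 0.914], [0.011, 0.914, -0.405], [-1.0, 0.011, -0.001]]
contact_force: [-0.8, 0.2, -0.1]
finger_gap: 0.337
```

Emit:
step_arm:
  steps:
    - [[-1, 0, 0], 0]
    - [[-2, 0, 0], 0]
    - [[-3, 0, 0], 0]
    - [[-4, 0, 0], 0]
    - [[-4, 0, 0], 0]
    - [[-1.5, 0, 0], 0]
    - [[0, 0, 0], 0]

```text
clock: 26.15
position: [0.6052, -0.0367, 0.1842]
orientation: [[0.004, 0.405, 0.914], [0.011, 0.914, -0.405], [-1.0, 0.011, -0.001]]
contact_force: [-0.4, -0.7, -1.2]
finger_gap: 0.339
```

Run:
```python
from h import *
go((.51,.235,.045),-.42)
c=grab('top');im=c['pixels'][200:305,130:240]
hsv=cv2.cvtColor(im,cv2.COLOR_RGB2HSV)
for n,lo,hi,z in [('stub',(15,120,80),(35,255,255),.012),('green',(45,80,30),(80,255,255),.018)]:
    k=max(cv2.findContours(cv2.inRange(hsv,lo,hi),0,2)[0],key=cv2.contourArea)+[130,200]
    r=cv2.minAreaRect(k.astype(np.int32)); print(n,r,[ray(c,*p,z)[:2].round(3).tolist() for p in cv2.boxPoints(r)])
```

```text
pos [ 0.6052 -0.0367  0.1842] yaw -0.417 delta cm [ 14.18  20.81 -19.7 ] twist now 0.003
stub ((190.06785583496094, 239.05747985839844), (48.06479263305664, 7.163903713226318), 1.5911402702331543) [[0.573, 0.324], [0.59, 0.324], [0.588, 0.21], [0.57, 0.21]]
green ((184.62831115722656, 275.5752258300781), (11.853082656860352, 17.12112045288086), 48.8140754699707) [[0.49, 0.3], [0.517, 0.27], [0.496, 0.251], [0.469, 0.28]]
```

Emit:
step_arm:
  steps:
    - [[0, 1.5, -1.2], 0]
    - [[0, 3, -2.5], 0]
    - [[0, 3.2, -2.7], 0]
    - [[0, 3.2, -2.7], 0]
    - [[0, 3.2, -2.7], 0]
    - [[0, 3.2, -2.7], 0]
    - [[0, 2.2, -1.9], 0]
    - [[0, 1, -0.8], 0]
    - [[1, 0, 0], -0.12]
    - [[1, 0, 0], -0.12]
    - [[1, 0, 0], -0.12]
    - [[0, 0, 0], 0]

```text
clock: 27.4
position: [0.5176, 0.2354, 0.1398]
orientation: [[-0.02, 0.044, 0.999], [0.006, 0.999, -0.044], [-1.0, 0.006, -0.02]]
contact_force: [-0.6, -0.1, 0.4]
finger_gap: 0.338
```

Run:
```python
from h import *
go((.53,.225,.045),-.06)
```

```text
pos [0.5176 0.2354 0.1398] yaw -0.044 delta cm [ 9.45 -1.04  1.47] twist now 0.016
```

Emit:
step_arm:
  steps:
    - [[1, -1, 1.2], 0.02]
    - [[2, 0, 0], 0]
    - [[2, 0, 0], 0]
    - [[0, 0, 0], 0]

```text
clock: 27.8
position: [0.53, 0.2225, 0.0867]
orientation: [[-0.02, 0.082, 0.996], [0.006, 0.997, -0.081], [-1.0, 0.004, -0.021]]
contact_force: [0.7, -0.3, -0.3]
finger_gap: 0.337
```

Run:
```python
from h import *
go((.53,.225,.045),-.06)
```

```text
pos [0.53   0.2225 0.0867] yaw -0.082 delta cm [4.17 0.23 0.07] twist now -0.022
```

Emit:
step_arm:
  steps:
    - [[1.5, 0.2, 0], -0.02]
    - [[1.5, 0, 0], 0]
    - [[1.2, 0, 0], 0]
    - [[0.3, 0, 0], 0]

```text
clock: 28.2
position: [0.5306, 0.2242, 0.0395]
orientation: [[-0.019, 0.066, 0.998], [0.006, 0.998, -0.065], [-1.0, 0.005, -0.019]]
contact_force: [0.6, 0.0, -0.4]
finger_gap: 0.339
```

Emit:
step_arm:
  steps:
    - [[0, 0, 0], 0]
    - [[0, 0, 0], 0]
    - [[0, 0, 0], 0]
    - [[0, 0, 0], 0]
  gripper: 0.43

```text
clock: 28.6
position: [0.5311, 0.2245, 0.0404]
orientation: [[-0.017, 0.066, 0.998], [0.007, 0.998, -0.066], [-1.0, 0.006, -0.018]]
contact_force: [0.1, -0.4, 0.2]
finger_gap: 0.431
```

Emit:
step_arm:
  steps:
    - [[-1, 0, 0], 0]
    - [[-3, 0, 0], 0]
    - [[-4, 0, 0], 0]
    - [[-4, 0, 0], 0]
    - [[-4, 0, 0], 0]
    - [[-3, 0, 0], 0]
    - [[0, -4, -1], 0]
    - [[0, -4, -1], 0]
    - [[0, -4, -1], 0]
    - [[0, -4, -1], 0]
    - [[0, -4, -1], 0]
    - [[0, -4, -1], 0]
    - [[0, -2, 0], 0]
    - [[0, 0, 0], 0]

```text
clock: 30.0
position: [0.4532, -0.0407, 0.2517]
orientation: [[-0.0, 0.063, 0.998], [0.007, 0.998, -0.063], [-1.0, 0.007, -0.0]]
contact_force: [-0.2, 0.8, -0.2]
finger_gap: 0.433
```

Run:
```python
from h import *
s=grab('scene')['pixels']; t=grab('top')['pixels']
cv2.imwrite('pics/fin.png',np.vstack([cv2.resize(t[90:390,90:540],(600,400))[:300],cv2.resize(s[120:390,170:575],(600,400))[:300]])[:,:,::-1])
```

```text
(no output)
```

View pics/fin.png

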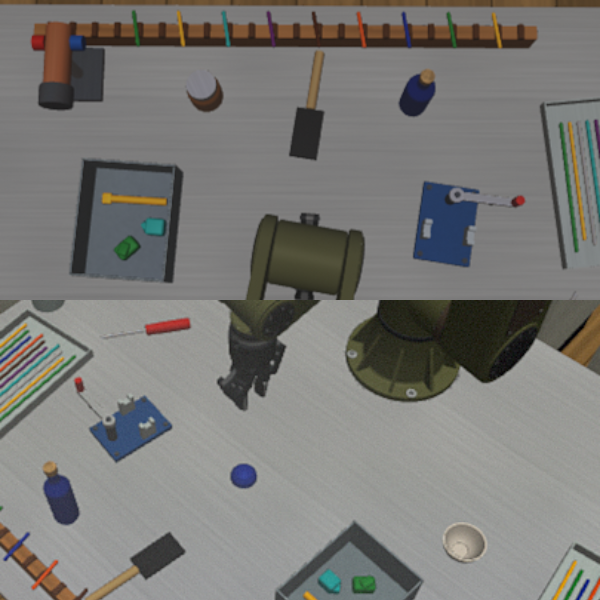

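All three glass pieces are in the bin, the lever is open, and nothing else appears moved. One numeric check, then hand in.

Run:
```python
from h import *
c=grab('top');hsv=cv2.cvtColor(c['pixels'],cv2.COLOR_RGB2HSV)
M=cv2.moments(cv2.inRange(hsv,(0,150,80),(8,255,255))[220:270,460:500]); k=ray(c,M['m10']/M['m00']+460,M['m01']/M['m00']+220,.09)
v=k[:2]-np.array([.581,-.2975]);print('lever',np.linalg.norm(v),(np.arctan2(v[1],v[0])-(np.pi-.16))%(2*np.pi))
s=grab('scene');h=cv2.cvtColor(s['pixels'],cv2.COLOR_RGB2HSV);m=cv2.inRange(h,(105,100,30),(130,255,255))[220:260,315:355];M=cv2.moments(m)
print('pw',ray(s,M['m10']/M['m00']+315,M['m01']/M['m00']+220,.012))
print(robot.state()['clock']); robot.close_job()
```

```text
lever 0.10079234167697738 1.6338214308947698
pw [ 0.46762072 -0.03835165  0.012     ]
30.2
the job is handed in; nothing more can be done
```

The job is done and handed in at 30.2 s of the 72 s allowed. I swung the clamp lever to its stop and left it open. Then I put the yellow stub, the green lump and the turquoise lump in the grey bin, releasing each one low inside it.

**Last checks:**
- **Lever:** I measured it at 1.63 rad, against a stop at 1.6. The wrist force rose to about 33 N when it met the stop, well under the 120 N limit.
- **Glass:** the final top picture shows all three pieces on the bin floor.
- **Paperweight:** it is within 2 mm of where it started, measured at (0.468, -0.038) against (0.468, -0.040).
- **Other things:** those in the final pictures look undisturbed. I judged them by eye and did not measure them.

No check failed or disagreed beyond the 2 mm camera calibration. The tool tilted by about 2° while pushing against the stop; the grasps still held.

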